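# Index the module feeder by one turn of its hand wheel

## Robot

A 7-joint arm with a two-finger parallel gripper is mounted at the origin on the work surface. World frame = base frame: x ahead of the robot, y to its left, z up, the work surface at z = 0. Lengths are in mm, angles in rad, forces in N, time in s.
With the tool pointing down it reaches from about 400 to 750 mm from the base axis. Payload 19.5 kg.
Tool frame: the origin (TCP) lies at the very end of the fingers, on their centre line; the grasp point (between the pads) lies 19 mm behind it; z points along the fingers, y is the line along which they close (so a half turn about z gives the same grasp; the last joint's range is limited). The gripper opens to 85 mm and grips with 20 to 120 N. Pads are 22 mm wide; open, the fingers measure 114 mm over their backs; the gripper's body (76 mm by 85 mm) begins 54 mm behind the grasp point. The pads swing forward as they close: fully open they stand 13 mm farther back than shut.
Start: joints at [1.244, 0.707, -0.028, 1.485, 0.022, 0.951, -0.075], TCP at [161.548, -551.812, 231.268] pointing down, gripper open.
Joint ranges: [-2.71, 2.71], [-0.32, 2.16], [-1.57, 1.52], [0, 2.45], [-1.46, 4.6], [0, 2.02], [-2.83, 2.83]. Speed limits (rad/s): [1.89, 1.89, 2.57, 2.57, 3.01, 3.01, 3.01].

## Interface

Orientations are given as a 3x3 rotation matrix whose columns are the frame's x, y, z axes.
In Python, from workcell import monitor, vision, workorder gives the robot as it stands. The module is installed in compiled form; this text tells all that it offers.
- The arm moves only by the tool jog_arm, never from a script. Its argument "moves" is a list of rows, each a list of 4 numbers: the shift along the tool's x, y, z normalised to -1 to 1, where 1 is 2.5 cm, then the turn about the tool's z normalised to -1 to 1, where 1 is 0.12 rad. A call has 1 to 12 rows; each row shifts and turns the commanded pose from where the row before left it, along the tool's axes as they then stand; what a row does not reach is not made up. A row lasts 1/10 s, in which the tool goes at most 50 mm and 8.59 degrees, less where a joint would pass 70% of its speed; a pose out of reach is approached as far as the arm can. A call with a number of a shift or a turn outside -1 to 1 is refused whole. A call with a gripper value outside its range is refused whole. "claw" is the opening, from 0 (shut) to 1 (fully open), set as the call begins (left out, the last holds). The fingers move at their own pace and stop on an object; "grip_force" is the grip in N (left out, the last holds). Time passes only in rows, so rows that do not move let the fingers close. It gives the time, the measured TCP pose, the force, the opening and the grip force at its end, in the units of the state.
- monitor.observe(): the state, without advancing time (a new reading comes with each control period).
- vision.get_image(name): name is "side" or "top" or "wrist"; returns a dict with "pixels" (400x640x3 uint8, red, green, blue), "depth" (400x640 float32, mm along the optical axis (not along the pixel's ray), 0 where there is no reading), "mtx" (3x3 intrinsics, pixels), "position" and "rotation" of the camera in the world; the wrist camera has in their place "hand_eye" (4x4, takes a point from camera to tool coordinates, whose origin is the TCP and whose axes are the flange's). Camera axes: x right, y up, looking along -z (the intrinsics and any distortion apply to the point x, -y, -z); pixel columns grow to the right and rows downward; lengths in mm; the calibration is good to about 2 mm. A picture is of the moment at which its call begins: read the wrist's pose just before it.
- workorder.hand_in(): hands the job in; it is judged then, once.
The state is a dict: "t": time; "joint_pos": joint angles; "qd": joint speeds; "effort": joint torques, N m; "tool_pos": TCP position; "tcp_rot": TCP orientation; "ft_force": force on the tool from outside, world axes, zero at the start; "moment": the same for the moment, N m; "gripper_width": finger opening in mm; "finger_force": force on a finger pad.
Only numpy, scipy, OpenCV 4.12 (cv2) and the standard library are available. Lean on these libraries where they do the work, as an engineer would, in place of code of your own. Each camera call takes 0.05 s, during which the arm holds its last target. There are 200 camera calls.

## Task

Push the feeder's black hand wheel round clockwise (seen from above) by its red upright handle, through exactly one full turn, so that the handle comes back to where it started and the tray of sensor modules has moved on by one row. Push the handle gently with the outside of the fingers without gripping it, let the wheel alone move the tray (do not touch the tray), and leave the loose parts standing around where they are. Finish with the hand clear of the wheel.

Things in the scene. Friction and masses are not known exactly. Their poses are not given: they have to be found in the camera images.
- feeder: tray feeder fixed to the table at a different place and yaw each time: aluminium plate 320 x 420 x 12 mm, a grey gearbox (90 x 90 mm, top at 78 mm) carrying the hand wheel, and beside it (to its +y) a slide with the module tray. Origin: on the wheel's upright axis at the table surface. Its x axis is the direction in which the tray travels, z up.
- wheel (a joint): turn of the hand wheel in rad, growing as the wheel turns clockwise seen from above. At 0 the handle stands on the feeder's -x side of the hub; it starts anywhere from -1.2 to 1.2. One full turn adds 6.283. The wheel turns stiffly (about 0.13 N m, some 2 to 3 N at the handle), does not coast and stays where it is left; end stops at -2.2 and 9.5.
- hub (a point): centre of the top of the wheel's hub, on the upright wheel axis, 110 mm above the table. Wheel: black rim of 70 mm centre radius made of 14 mm round bar, rim top 107 mm above the table, three aluminium spokes; nothing of wheel or hub but the handle rises above 110 mm. Axes as the feeder's.
- handle_top (a point): centre of the top of the red handle, 166 mm above the table, 70 mm from the wheel axis. The point turns with the wheel.
- handle: the handle itself: upright red cylinder, 24 mm diameter, standing on the rim at the end of a spoke, spinning freely about its own axis like any crank grip; it rises from the rim top (107 mm) to 166 mm above the table. Origin on its axis 100 mm above the table.
- tray: steel tray 195 x 145 x 10 mm holding twelve fixed white modules (38 mm diameter) in four rows 45 mm apart, on the slide to the feeder's +y side of the wheel; module tops at 71 mm above the table. Origin at the centre of its underside. The wheel drives it along the feeder's +x by 45 mm a turn.
- module_a: loose white round sensor module, 38 mm diameter, 25 mm tall, with a small block on top; origin at the centre of its underside; stands on the feeder's plate near the wheel; bystander.
- module_b: loose white round sensor module, 38 mm diameter, 25 mm tall, with a small block on top; origin at the centre of its underside; stands on the feeder's plate near the wheel; bystander.
- grease_pot: small white jar with green lid, 36 mm diameter, 45 mm tall, standing on the feeder's plate near the wheel; origin at the centre of its underside; bystander.
- driver: screwdriver, 170 mm long, lying on the table; bystander.
- gauge: steel block 50 x 30 x 30 mm on the table; origin at the centre of its underside; bystander.
- module_c: loose white round sensor module, 38 mm diameter, 25 mm tall, with a small block on top; origin at the centre of its underside; stands on the table; bystander.
- cleaner: white bottle with blue cap, 50 mm diameter, 130 mm tall, on the table; origin at the centre of its underside; bystander.

How it is judged:
By the outcome, as a careful person would: the job done as asked, in the order asked, and still so for the second after the job is handed in, with the robot touching nothing.
It also fails if it takes over 58 s, if anything falls off the work surface, if the arm or the gripper's body presses on something with over 40 N, if the wrist force passes 120 N, or if a joint passes its speed limit or range.

## Working session

There is one attempt and no reset: what is moved stays moved. The work goes in short steps, Python scripts to look and compute and a tool call to move; the robot and the scene stay as the last step left them, time stands still between calls to the robot, and variables do not carry over. Pictures are saved under pics/ and viewed, at most 10 in all, crops included, and the job is handed in when it is done.

Besides the shell and the picture viewer there is one more tool, called after "Request:" as a command line: name --pt "numbers of a row" for each row, then --argument value for the rest. jog_arm: Moves the arm, as the interface text tells. Its arguments: {"type":"object","properties":{"moves":{"type":"array","items":{"type":"array","items":{"type":"number"}}},"claw":{"type":"number"},"grip_force":{"type":"number"}},"required":["moves"]}

```bash
mkdir -p pics; cat > h.py <<'E'
import numpy as np,cv2
from workcell import monitor,vision,workorder
def grab(n,f=None):
    d=vision.get_image(n)
    if f: cv2.imwrite(f,d["pixels"][...,::-1])
    return d
def cloud(d,R=None,p=None):
    K=np.array(d["mtx"]);z=d["depth"].astype(float)
    v,u=np.mgrid[:z.shape[0],:z.shape[1]]
    P=np.stack([(u-K[0,2])/K[0,0]*z,-(v-K[1,2])/K[1,1]*z,-z],-1)
    R=np.array(d["rotation"]);p=np.array(d["position"]).ravel()
    W=P@R.T+p; W[z<=0]=np.nan
    return W
E
python3 - <<'E'
from h import *
s=monitor.observe();print({k:np.round(v,3).tolist() for k,v in s.items()})
for n in("top","side"):
    d=grab(n,f"pics/{n}1.png");print(n,d["position"],{k:v for k,v in d.items() if k not in("pixels","depth","position")})
    W=cloud(d);px=d["pixels"].astype(int)
    r=(px[...,0]>120)&(px[...,1]<70)&(px[...,2]<70)
    k,l,st,c=cv2.connectedComponentsWithStats(r.astype(np.uint8))
    for i in range(1,k):
        if st[i,4]>15:
            Q=W[l==i];print(c[i],st[i,4],np.nanmedian(Q,0),np.nanmax(Q,0),np.nanmin(Q,0))
            T=Q[np.abs(Q[:,2]-166)<5];print("top",len(T),T.mean(0) if len(T) else 0)
E
```

```text
{'t': 0.0, 'joint_pos': [1.244, 0.707, -0.028, 1.485, 0.022, 0.951, -0.076], 'qd': [0.0, 0.0, 0.0, -0.001, -0.001, -0.001, -0.001], 'effort': [0.001, -88.321, 1.235, -23.617, 0.017, 0.007, -0.0], 'tool_pos': [161.46, -551.57, 230.835], 'tcp_rot': [[0.96, 0.281, -0.0], [0.281, -0.96, 0.001], [-0.0, -0.001, -1.0]], 'ft_force': [0.293, -0.331, 0.214], 'moment': [-0.056, -0.015, -0.027], 'finger_force': 0.0, 'gripper_width': 85.161}
top [ 258.29771452   33.76772065 1690.84355595] {'mtx': array([[472.61239138,   0.        , 317.96625787],
       [  0.        , 472.61239138, 194.02158466],
       [  0.        ,   0.        ,   1.        ]]), 'rotation': array([[ 0.00765821,  0.98571562, -0.16824409],
       [-0.99989645,  0.00959846,  0.01072213],
       [ 0.01218386,  0.16814456,  0.98568705]])}
[357.77777778 196.96296296] 27 [ 510.4242522  -114.04083404  163.23374456] [ 527.44146384 -103.73280715  170.27431938] [ 503.70727705 -126.97861255  102.35889391]
top 23 [ 509.54031395 -112.33082926  164.91682679]
[450.55844156 238.23376623] 77 [ 389.7333694  -452.64275112   21.71547402] [ 402.61741981 -415.23450541   30.89857297] [ 378.49257027 -499.06110846    0.64596442]
top 0 0
side [ 414.62022926 -752.84035034  733.30492063] {'mtx': array([[363.95380555,   0.        , 318.68895763],
       [  0.        , 363.95380555, 200.43652916],
       [  0.        ,   0.        ,   1.        ]]), 'rotation': array([[ 0.98553524,  0.10234559, -0.13507656],
       [-0.16944345,  0.60936151, -0.77457567],
       [ 0.00303605,  0.78625945,  0.61788903]])}
[312.62162162 220.        ] 37 [ 511.49019834 -112.71384483  165.97921055] [ 522.37159683 -104.2995109   168.10068324] [ 502.83152678 -121.69070982  164.20309294]
top 37 [ 511.84928621 -112.95834572  166.00411417]
[273.75471698 392.11320755] 106 [ 386.76294031 -426.77114123   24.34047252] [ 395.80041907 -410.78625239   27.83322832] [ 379.53833334 -441.02160818   20.96400697]
top 0 0
```

View pics/top1.png

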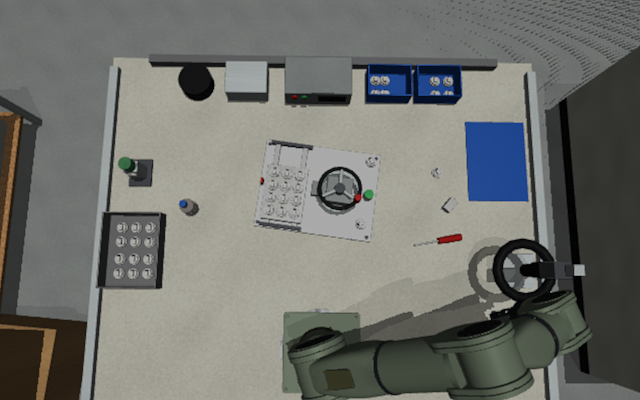

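View pics/side1.png

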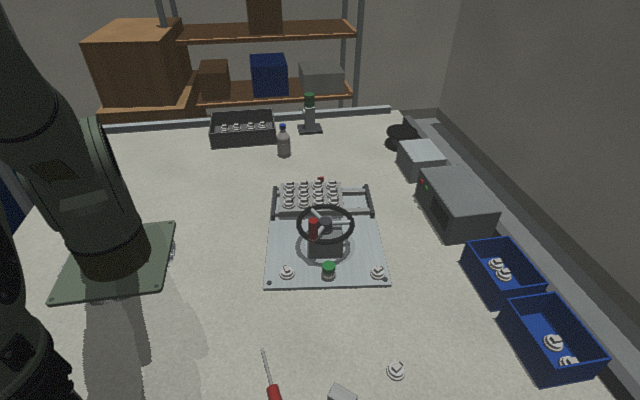

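The top view shows the wheel hub near (340,188), the red handle at (358,197), the tray to its left (world +y) and the grease pot at (368,195). The side view agrees, with the handle at (313,220). Next I measure the hub and the feeder's yaw.

```bash
cat >> h.py <<'E'
def circ(P,r=None):
    from scipy.optimize import least_squares
    f=lambda q:np.hypot(P[:,0]-q[0],P[:,1]-q[1])-(q[2] if r is None else r)
    s=least_squares(f,[*P[:,:2].mean(0),70],loss="soft_l1",f_scale=2);return s.x
E
python3 - <<'E'
from h import *
for n in("top","side"):
    d=grab(n);W=cloud(d);px=d["pixels"].astype(int)
    near=np.hypot(W[...,0]-535,W[...,1]+50)<130
    m=near&(px.max(-1)<60)&(abs(W[...,2]-103)<8)
    print(n,m.sum(),circ(W[m]),circ(W[m],70))
    pl=(abs(W[...,2]-12)<4)&(np.hypot(W[...,0]-545,W[...,1]+20)<330)&(px.min(-1)>90)
    P=W[pl][:,:2].astype(np.float32);
    k,l,st,c=cv2.connectedComponentsWithStats(pl.astype(np.uint8));i=1+st[1:,4].argmax()
    print(st[i],cv2.minAreaRect(W[l==i][:,:2].astype(np.float32)))
    md=(abs(W[...,2]-69)<5)&(W[...,1]>20)&(W[...,1]<250)&(abs(W[...,0]-540)<150)&(px.min(-1)>90)
    print(md.sum(),cv2.minAreaRect(W[md][:,:2].astype(np.float32)))
E
```

```text
top 366 [551.14459497 -56.24318104  69.21164414] [551.05461429 -56.39246789  70.        ]
[ 295  147   85   95 2760] ((550.481201171875, -58.30107116699219), (268.9747009277344, 322.8536682128906), 82.31475067138672)
277 ((541.6473999023438, 137.87185668945312), (113.70191192626953, 162.37388610839844), 83.7767105102539)
side 622 [551.82870613 -60.14971788  69.13768824] [551.75799846 -60.01472115  70.        ]
[ 263  215  129   75 5374] ((552.1087036132812, -56.987579345703125), (270.5609436035156, 319.94293212890625), 82.64092254638672)
208 ((545.054931640625, 136.10411071777344), (106.58108520507812, 155.42578125), 82.28904724121094)
```

Request:
jog_arm --pt "0 0 0 1" --pt "0 0 0 1" --pt "0 0 0 0.375" --pt "0 0 0 0" --claw 0 --grip_force 20

```text
t: 0.6
tool_pos: [161.7, -551.7, 231.1]
tcp_rot: [[1.0, -0.001, -0.0], [-0.001, -1.0, 0.0], [-0.0, -0.0, -1.0]]
ft_force: [0.7, -0.3, 0.0]
gripper_width: 28.3
finger_force: 0.0
```

Request:
jog_arm --pt "0.89 -0.945 0 0" --pt "0.89 -0.945 0 0" --pt "0.89 -0.945 0 0" --pt "0.89 -0.945 0 0" --pt "0.89 -0.945 0 0" --pt "0.89 -0.945 0 0" --pt "0.89 -0.945 0 0" --pt "0.89 -0.945 0 0" --pt "0.89 -0.945 0 0" --pt "0.89 -0.945 0 0" --pt "0.89 -0.945 0 0" --pt "0.89 -0.945 0 0"

```text
t: 1.8
tool_pos: [429.4, -267.3, 231.3]
tcp_rot: [[1.0, 0.002, -0.0], [0.002, -1.0, 0.0], [-0.0, -0.0, -1.0]]
ft_force: [0.1, -0.0, 0.3]
gripper_width: 0.1
finger_force: 0.0
```

Request:
jog_arm --pt "0.89 -0.945 0 0" --pt "0.89 -0.945 0 0" --pt "0.89 -0.945 0 0" --pt "0.89 -0.945 0 0" --pt "0.89 -0.945 0 0" --pt "0 0 0 0" --pt "0 0 0 0" --claw 0

```text
t: 2.5
tool_pos: [539.8, -150.0, 231.0]
tcp_rot: [[1.0, 0.002, -0.001], [0.002, -1.0, -0.0], [-0.001, 0.0, -1.0]]
ft_force: [-1.1, -0.3, 0.0]
gripper_width: -0.2
finger_force: 0.0
```

```bash
cat >> h.py <<'E'
def wcloud(f=None):
    s=monitor.observe();d=grab("wrist",f)
    H=np.array(d["hand_eye"]);R=np.array(s["tcp_rot"]);d["rotation"]=R@H[:3,:3];d["position"]=R@H[:3,3]+np.array(s["tool_pos"])
    return s,d,cloud(d)
E
python3 - <<'E'
from h import *
s,d,W=wcloud("pics/w1.png");print(s["tool_pos"],s["ft_force"],s["gripper_width"],d["hand_eye"],d["mtx"])
np.savez("w1.npz",W=W,px=d["pixels"])
px=d["pixels"].astype(int)
r=(px[...,0]>100)&(px[...,1]<70)&(px[...,2]<70)
for lo,hi in((158,172),(100,158)):
    m=r&(W[...,2]>lo)&(W[...,2]<hi);print(m.sum(),np.median(W[m],0) if m.any() else 0)
    if m.sum()>9:print(cv2.minEnclosingCircle(W[m][:,:2].astype(np.float32)))
m=(px.max(-1)<60)&(abs(W[...,2]-103)<8)&(np.hypot(W[...,0]-551,W[...,1]+58)<100)
print(m.sum(),m.any() and (circ(W[m]),circ(W[m],70)))
E
```

```text
[ 539.84548811 -150.04716485  231.03813619] [-1.12672682 -0.26359243  0.00462706] -0.17991302146149138 [[-9.69611584e-04  9.50664168e-01  3.10220405e-01  8.04461274e+01]
 [ 9.99998836e-01  1.28728541e-03 -8.19306703e-04  1.79688652e-01]
 [-1.17822773e-03  3.10219250e-01 -9.50664309e-01 -1.41921555e+02]
 [ 0.00000000e+00  0.00000000e+00  0.00000000e+00  1.00000000e+00]] [[349.04517423   0.         316.30954215]
 [  0.         349.04517423 203.21700191]
 [  0.           0.           1.        ]]
0 0
0 0
9199 (array([555.81624586, -58.94878504,  68.03157285]), array([555.20908525, -59.37367359,  70.        ]))
```

View pics/w1.png

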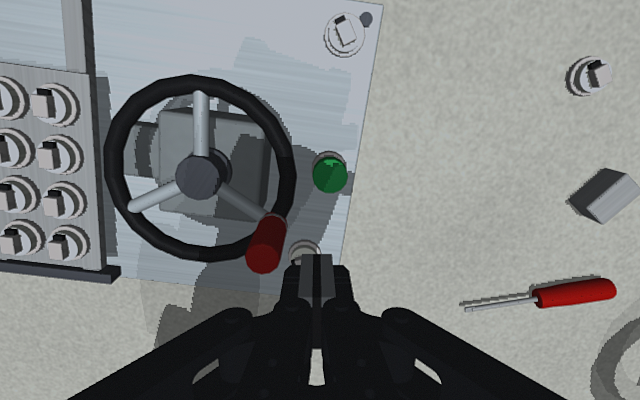

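The wrist view shows the hub at (204,173), the red handle top at about (264,258) and the fingertips at (316,258). I'll loosen the red threshold and measure both again.

```bash
cat >> h.py <<'E'
def meas(W,px):
    px=px.astype(int)
    r=(px[...,0]>60)&(px[...,1]*2<px[...,0])&(px[...,2]*2<px[...,0])
    m=r&(abs(W[...,2]-166)<7)&(np.hypot(W[...,0]-551,W[...,1]+58)<110)
    print("handle",m.sum(),m.any() and (np.median(W[m],0).round(1),cv2.minEnclosingCircle(W[m][:,:2].astype(np.float32))))
    rho=np.hypot(W[...,0]-552,W[...,1]+58)
    m=(px.max(-1)<60)&(abs(W[...,2]-104)<4)&(rho<84)&(rho>55);c=cv2.minEnclosingCircle(W[m][:,:2].astype(np.float32))
    print("rim",m.sum(),np.round(circ(W[m]),1),c)
    m=(abs(W[...,2]-110)<3)&(rho<30);print("hub",m.sum(),cv2.minEnclosingCircle(W[m][:,:2].astype(np.float32)),np.median(W[m],0))
E
python3 - <<'E'
from h import *
z=np.load("w1.npz");meas(z["W"],z["px"])
W=z["W"];print(W[258,316],W[265,305],W[258,264],W[173,204])
E
```

```text
handle 782 (array([ 514.3, -114.3,  165.4]), ((513.47314453125, -114.19059753417969), 11.427020072937012))
rim 8532 [555.6 -59.1  68.5] ((554.2280883789062, -60.56373596191406), 78.00315856933594)
hub 1579 ((554.3819580078125, -57.73417663574219), 17.757356643676758) [554.85656496 -58.08372355 109.26107735]
[ 551.73129649 -150.16111765  238.34179285] [ 552.07438346 -145.66508758  245.23547243] [ 514.60258956 -115.97446226  165.59062178] [558.75089821 -63.80412771 109.63662879]
```

```bash
cat > plan.py <<'E'
from h import *
from scipy.optimize import brentq
C=np.array([553,-58.5]);R=70;HX,HY=11,14.5
pos=lambda a:C+R*np.array([np.cos(a),np.sin(a)])
def gap(lag,phi):
    d=np.abs(pos(phi-lag)-pos(phi))-[HX,HY];return np.linalg.norm(np.maximum(d,0))-12
lag=lambda phi:brentq(gap,.05,1.2,args=(phi,))
E
python3 - <<'E'
from plan import *
th0=np.radians(-126.2)
end=brentq(lambda p:p-lag(p)-(th0-2*np.pi+np.radians(6)),-8.6,-7)
a0=np.radians(-91);n=int(np.ceil((a0-end)/.08));print(n,"lags",np.degrees(lag(a0)),np.degrees(lag(end)),end,pos(end))
P=np.array([pos(a) for a in np.linspace(a0,end,n+1)]);U=np.round((P-P[0])/25*[1,-1],2);D=np.diff(U,axis=0)
for i in range(0,n,12):print([[round(float(x),2)+0,round(float(y),2)+0,0,0] for x,y in D[i:i+12]],P[min(i+12,n)].round(1))
E
```

```text
81 lags 19.2443069894069 20.153433126852814 -8.029327304432655 [ 540.78860374 -127.42664072]
[[-0.22, -0.01, 0, 0], [-0.22, -0.03, 0, 0], [-0.22, -0.05, 0, 0], [-0.21, -0.07, 0, 0], [-0.21, -0.08, 0, 0], [-0.2, -0.1, 0, 0], [-0.19, -0.11, 0, 0], [-0.18, -0.13, 0, 0], [-0.17, -0.14, 0, 0], [-0.16, -0.15, 0, 0], [-0.15, -0.17, 0, 0], [-0.13, -0.18, 0, 0]] [495.2 -98. ]
[[-0.12, -0.19, 0, 0], [-0.1, -0.2, 0, 0], [-0.09, -0.2, 0, 0], [-0.07, -0.21, 0, 0], [-0.05, -0.22, 0, 0], [-0.04, -0.22, 0, 0], [-0.02, -0.22, 0, 0], [0.0, -0.22, 0, 0], [0.02, -0.23, 0, 0], [0.03, -0.22, 0, 0], [0.05, -0.21, 0, 0], [0.07, -0.21, 0, 0]] [487.4 -34.2]
[[0.09, -0.21, 0, 0], [0.1, -0.2, 0, 0], [0.12, -0.19, 0, 0], [0.13, -0.18, 0, 0], [0.15, -0.16, 0, 0], [0.15, -0.16, 0, 0], [0.17, -0.14, 0, 0], [0.19, -0.13, 0, 0], [0.19, -0.12, 0, 0], [0.2, -0.1, 0, 0], [0.2, -0.08, 0, 0], [0.22, -0.06, 0, 0]] [534.9   9.1]
[[0.21, -0.05, 0, 0], [0.22, -0.03, 0, 0], [0.22, -0.02, 0, 0], [0.23, 0.0, 0, 0], [0.22, 0.03, 0, 0], [0.22, 0.04, 0, 0], [0.21, 0.05, 0, 0], [0.21, 0.07, 0, 0], [0.21, 0.09, 0, 0], [0.19, 0.11, 0, 0], [0.19, 0.12, 0, 0], [0.18, 0.14, 0, 0]] [597.7  -4.6]
[[0.16, 0.14, 0, 0], [0.16, 0.17, 0, 0], [0.14, 0.17, 0, 0], [0.12, 0.18, 0, 0], [0.11, 0.2, 0, 0], [0.1, 0.2, 0, 0], [0.08, 0.21, 0, 0], [0.06, 0.21, 0, 0], [0.04, 0.22, 0, 0], [0.03, 0.22, 0, 0], [0.01, 0.22, 0, 0], [-0.01, 0.22, 0, 0]] [622.8 -63.8]
[[-0.03, 0.22, 0, 0], [-0.04, 0.22, 0, 0], [-0.06, 0.22, 0, 0], [-0.08, 0.21, 0, 0], [-0.09, 0.2, 0, 0], [-0.11, 0.19, 0, 0], [-0.12, 0.19, 0, 0], [-0.14, 0.17, 0, 0], [-0.15, 0.16, 0, 0], [-0.17, 0.15, 0, 0], [-0.17, 0.14, 0, 0], [-0.19, 0.12, 0, 0]] [ 589.  -118.5]
[[-0.2, 0.11, 0, 0], [-0.2, 0.09, 0, 0], [-0.21, 0.07, 0, 0], [-0.21, 0.06, 0, 0], [-0.22, 0.04, 0, 0], [-0.22, 0.02, 0, 0], [-0.23, 0.01, 0, 0], [-0.22, -0.01, 0, 0], [-0.22, -0.03, 0, 0]] [ 540.8 -127.4]
```

Request:
jog_arm --pt "0.49 -0.86 0 0" --pt "0 0 0.94 0" --pt "0 0 0.94 0" --pt "0 0 0.94 0" --pt "0 0 0.94 0" --pt "0 0 0 0" --pt "0 0 0 0"

```text
t: 3.25
tool_pos: [552.0, -129.5, 138.0]
tcp_rot: [[1.0, -0.001, 0.0], [-0.001, -1.0, -0.0], [0.0, 0.0, -1.0]]
ft_force: [0.0, 0.3, -0.1]
gripper_width: -0.1
finger_force: 0.0
```

Request:
jog_arm --pt "-0.22 -0.05 0 0" --pt "-0.22 -0.03 0 0" --pt "-0.22 -0.05 0 0" --pt "-0.21 -0.07 0 0" --pt "-0.21 -0.08 0 0" --pt "-0.2 -0.1 0 0"

```text
t: 3.85
tool_pos: [519.9, -119.2, 137.5]
tcp_rot: [[1.0, -0.0, 0.0], [-0.0, -1.0, -0.0], [0.0, 0.0, -1.0]]
ft_force: [2.8, -0.2, 0.3]
gripper_width: -0.3
finger_force: 1.4
```

Request:
jog_arm --pt "-0.19 -0.11 0 0" --pt "-0.18 -0.13 0 0" --pt "-0.17 -0.14 0 0" --pt "-0.16 -0.15 0 0" --pt "-0.15 -0.17 0 0" --pt "-0.13 -0.18 0 0"

```text
t: 4.45
tool_pos: [495.2, -96.9, 137.2]
tcp_rot: [[1.0, -0.0, -0.0], [-0.0, -1.0, 0.0], [-0.0, -0.0, -1.0]]
ft_force: [0.4, -2.5, 0.5]
gripper_width: 0.1
finger_force: 1.0
```

Contact is gentle at about 2.5 N, as expected. Continuing.

Request:
jog_arm --pt "-0.12 -0.19 0 0" --pt "-0.1 -0.2 0 0" --pt "-0.09 -0.2 0 0" --pt "-0.07 -0.21 0 0" --pt "-0.05 -0.22 0 0" --pt "-0.04 -0.22 0 0" --pt "-0.02 -0.22 0 0" --pt "0.0 -0.22 0 0" --pt "0.02 -0.23 0 0" --pt "0.03 -0.22 0 0" --pt "0.05 -0.21 0 0" --pt "0.07 -0.21 0 0"

```text
t: 5.65
tool_pos: [487.7, -33.0, 137.3]
tcp_rot: [[1.0, -0.0, -0.0], [-0.0, -1.0, 0.0], [-0.0, -0.0, -1.0]]
ft_force: [-1.2, -2.3, -2.5]
gripper_width: -0.3
finger_force: 1.0
```

Request:
jog_arm --pt "0.09 -0.21 0 0" --pt "0.1 -0.2 0 0" --pt "0.12 -0.19 0 0" --pt "0.13 -0.18 0 0" --pt "0.15 -0.16 0 0" --pt "0.15 -0.16 0 0" --pt "0.17 -0.14 0 0" --pt "0.19 -0.13 0 0" --pt "0.19 -0.12 0 0" --pt "0.2 -0.1 0 0" --pt "0.2 -0.08 0 0" --pt "0.22 -0.06 0 0"

```text
t: 6.85
tool_pos: [535.8, 9.9, 137.3]
tcp_rot: [[1.0, -0.0, -0.0], [-0.0, -1.0, 0.0], [-0.0, -0.0, -1.0]]
ft_force: [-2.1, 0.4, -1.1]
gripper_width: -0.1
finger_force: 1.0
```

```bash
python3 - <<'E'
from h import *
s,d,W=wcloud("pics/w2.png");print(s["tool_pos"],s["ft_force"]);meas(W,d["pixels"])
E
```

```text
[535.81446115   9.9230173  137.30845213] [-2.12168377  0.42619036 -1.08284522]
handle 3060 (array([561.8,  12.7, 165.1]), ((559.9205932617188, 12.723259925842285), 11.987914085388184))
rim 15767 [556.7 -55.8  67.8] ((557.0777587890625, -56.27023696899414), 74.96612548828125)
hub 3452 ((552.4108276367188, -62.914615631103516), 24.21697998046875) [555.36949163 -56.63984471 109.4316947 ]
```

View pics/w2.png

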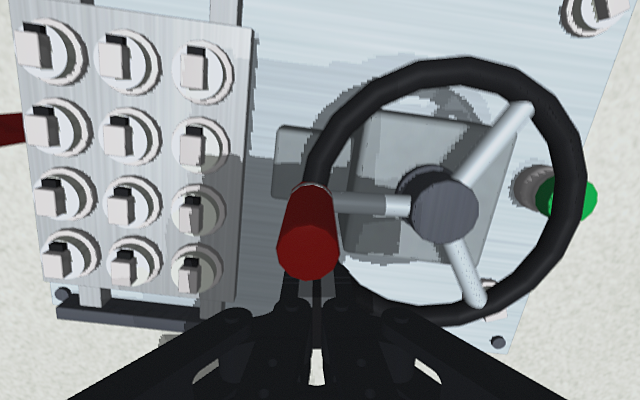

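The handle (308,250) sits directly ahead of the fingers and the wheel has turned past a quarter. Everything else looks undisturbed, so I carry on.

Request:
jog_arm --pt "0.21 -0.05 0 0" --pt "0.22 -0.03 0 0" --pt "0.22 -0.02 0 0" --pt "0.23 0.0 0 0" --pt "0.22 0.03 0 0" --pt "0.22 0.04 0 0" --pt "0.21 0.05 0 0" --pt "0.21 0.07 0 0" --pt "0.21 0.09 0 0" --pt "0.19 0.11 0 0" --pt "0.19 0.12 0 0" --pt "0.18 0.14 0 0"

```text
t: 8.1
tool_pos: [598.5, -4.3, 137.3]
tcp_rot: [[1.0, -0.0, -0.0], [-0.0, -1.0, 0.0], [-0.0, -0.0, -1.0]]
ft_force: [-1.4, 0.5, 0.2]
gripper_width: -0.0
finger_force: 1.4
```

Request:
jog_arm --pt "0.16 0.14 0 0" --pt "0.16 0.17 0 0" --pt "0.14 0.17 0 0" --pt "0.12 0.18 0 0" --pt "0.11 0.2 0 0" --pt "0.1 0.2 0 0" --pt "0.08 0.21 0 0" --pt "0.06 0.21 0 0" --pt "0.04 0.22 0 0" --pt "0.03 0.22 0 0" --pt "0.01 0.22 0 0" --pt "-0.01 0.22 0 0"

```text
t: 9.3
tool_pos: [623.2, -63.5, 137.3]
tcp_rot: [[1.0, -0.0, 0.0], [-0.0, -1.0, 0.0], [0.0, -0.0, -1.0]]
ft_force: [-0.4, 2.6, -0.6]
gripper_width: 0.2
finger_force: 1.2
```

Request:
jog_arm --pt "-0.03 0.22 0 0" --pt "-0.04 0.22 0 0" --pt "-0.06 0.22 0 0" --pt "-0.08 0.21 0 0" --pt "-0.09 0.2 0 0" --pt "-0.11 0.19 0 0" --pt "-0.12 0.19 0 0" --pt "-0.14 0.17 0 0" --pt "-0.15 0.16 0 0" --pt "-0.17 0.15 0 0" --pt "-0.17 0.14 0 0" --pt "-0.19 0.12 0 0"

```text
t: 10.5
tool_pos: [589.1, -118.1, 137.3]
tcp_rot: [[1.0, -0.0, 0.0], [-0.0, -1.0, -0.0], [0.0, 0.0, -1.0]]
ft_force: [1.8, 1.4, -0.7]
gripper_width: 0.3
finger_force: 1.0
```

```bash
python3 - <<'E'
from h import *
from plan import *
s,d,W=wcloud();p=np.array(s["tool_pos"][:2]);print(p,s["ft_force"]);meas(W,d["pixels"])
f=np.arctan2(*(p-C)[::-1]);print(np.degrees(f),np.degrees(lag(f)))
for n in("side","top"):
    d=grab(n);W=cloud(d);px=d["pixels"].astype(int);r=(px[...,0]>60)&(px[...,1]*2<px[...,0])&(px[...,2]*2<px[...,0])&(abs(W[...,2]-166)<5);print(n,r.sum(),W[r].mean(0))
E
```

```text
[ 589.05271173 -118.14393416] [ 1.79080727  1.42956454 -0.69481396]
handle 216 (array([ 565.6, -118.6,  165.4]), ((564.6053466796875, -119.26071166992188), 6.91261100769043))
rim 10018 [556.6 -59.4  68.7] ((556.233154296875, -59.746734619140625), 77.95829010009766)
hub 2180 ((554.7418212890625, -57.32482147216797), 18.04973030090332) [558.60718379 -55.91858818 109.35350066]
-58.84847795576649 20.272746775977975
side 1 [ 566.55784607 -132.29868639  165.4148135 ]
top 0 [nan nan nan]<stdin>:6: RuntimeWarning: Mean of empty slice.
  ret = um.true_divide(
```

Request:
jog_arm --pt "-0.2 0.11 0 0" --pt "-0.2 0.09 0 0" --pt "-0.21 0.07 0 0" --pt "-0.21 0.06 0 0" --pt "-0.22 0.04 0 0" --pt "-0.22 0.02 0 0" --pt "-0.23 0.01 0 0" --pt "-0.22 -0.01 0 0" --pt "0 0 0 0" --pt "0 0 0 0"

```text
t: 11.65
tool_pos: [546.5, -127.5, 137.3]
tcp_rot: [[1.0, -0.0, -0.0], [-0.0, -1.0, 0.0], [-0.0, -0.0, -1.0]]
ft_force: [-0.1, -0.1, -0.4]
gripper_width: -0.4
finger_force: 0.0
```

```bash
python3 - <<'E'
from h import *
from plan import *
s,d,W=wcloud();p=np.array(s["tool_pos"][:2]);print(p,s["ft_force"])
f=np.arctan2(*(p-C)[::-1]);print(np.degrees(f),np.degrees(lag(f)))
E
```

```text
[ 546.4736227  -127.53716739] [-0.07653103 -0.12563436 -0.38964918]
-95.40036489294681 19.603922717028247
```

Request:
jog_arm --pt "0.4 0.1 0 0" --pt "0.3 0.1 0 0" --pt "0 0 -0.94 0" --pt "0 0 -0.94 0" --pt "0 0 -0.94 0" --pt "0 0 -0.93 0" --pt "-0.75 0.65 0 0" --pt "0 0 0 0" --pt "0 0 0 0" --pt "0 0 0 0"

```text
t: 12.7
tool_pos: [545.7, -148.3, 230.7]
tcp_rot: [[1.0, 0.0, -0.0], [0.0, -1.0, 0.0], [-0.0, -0.0, -1.0]]
ft_force: [0.9, 0.1, -0.4]
gripper_width: 0.3
finger_force: 0.0
```

```bash
cat >> h.py <<'E'
def ang():
    z=np.load("w1.npz");s,d,W=wcloud();print(s["tool_pos"])
    for Wi,p in((z["W"],z["px"]),(W,d["pixels"])):
        p=p.astype(int);r=(p[...,0]>60)&(p[...,1]*2<p[...,0])&(p[...,2]*2<p[...,0])&(np.hypot(Wi[...,0]-551,Wi[...,1]+58)<110)
        m=r&(abs(Wi[...,2]-166)<4)
        c,_=cv2.minEnclosingCircle(Wi[m][:,:2].astype(np.float32));e=Wi[m][:,:2].mean(0)
        for q in(c,e):print(np.round(q,2),"deg",np.degrees(np.arctan2(q[1]+58.5,q[0]-554.5)).round(2))
E
python3 -c "
from h import *
ang()"
```

```text
[ 545.73769808 -148.3443432   230.74079873]
[ 513.47 -114.19] deg -126.38
[ 514.2  -114.35] deg -125.81
[ 523.8  -120.07] deg -116.5
[ 524.35 -120.11] deg -116.07
```

Request:
jog_arm --pt "0.73 -0.73 0 0" --pt "0 0 0.94 0" --pt "0 0 0.94 0" --pt "0 0 0.94 0" --pt "0 0 0.92 0" --pt "0 0 0 0" --pt "-0.24 0 0 0" --pt "-0.24 0 0 0" --pt "-0.2 0 0 0" --pt "-0.1 -0.05 0 0" --pt "0 0 0 0"

```text
t: 13.85
tool_pos: [544.1, -129.2, 138.1]
tcp_rot: [[1.0, -0.0, 0.001], [-0.0, -1.0, 0.0], [0.001, -0.0, -1.0]]
ft_force: [1.2, 0.7, 0.0]
gripper_width: 0.2
finger_force: 0.0
```

Request:
jog_arm --pt "-0.06 -0.02 0 0" --pt "-0.06 -0.02 0 0" --pt "-0.06 -0.02 0 0" --pt "-0.06 -0.02 0 0" --pt "-0.05 -0.02 0 0" --pt "-0.04 0 0 0" --pt "0 0 0 0" --pt "0 0 0 0"

```text
t: 14.65
tool_pos: [535.7, -126.8, 137.5]
tcp_rot: [[1.0, -0.0, -0.0], [-0.0, -1.0, 0.0], [-0.0, -0.0, -1.0]]
ft_force: [1.4, -0.5, 0.7]
gripper_width: 0.2
finger_force: 0.3
```

Request:
jog_arm --pt "0.4 0.1 0 0" --pt "0.4 0.1 0 0" --pt "0 0 -0.94 0" --pt "0 0 -0.94 0" --pt "0 0 -0.94 0" --pt "0 0 -0.92 0" --pt "-0.63 0.73 0 0" --pt "0 0 0 0" --pt "0 0 0 0" --pt "0 0 0 0"

```text
t: 15.65
tool_pos: [540.3, -149.5, 230.7]
tcp_rot: [[1.0, 0.0, -0.001], [0.0, -1.0, 0.001], [-0.001, -0.001, -1.0]]
ft_force: [-0.6, 0.6, 0.3]
gripper_width: 0.7
finger_force: 0.0
```

```bash
python3 -c "
from h import *
ang()"
```

```text
[ 540.25958896 -149.49281705  230.7305393 ]
[ 513.47 -114.19] deg -126.38
[ 514.2  -114.35] deg -125.81
[ 515.32 -114.86] deg -124.81
[ 516.   -115.24] deg -124.16
```

Request:
jog_arm --pt "0.63 -0.88 0 0" --pt "0 0 0.93 0" --pt "0 0 0.93 0" --pt "0 0 0.94 0" --pt "0 0 0.93 0" --pt "0 0 0 0" --pt "-0.24 0 0 0" --pt "-0.24 0 0 0" --pt "-0.16 0 0 0" --pt "0 0 0 0" --pt "0 0 0 0"

```text
t: 16.8
tool_pos: [540.1, -128.0, 138.3]
tcp_rot: [[1.0, -0.0, 0.001], [-0.0, -1.0, 0.0], [0.001, -0.0, -1.0]]
ft_force: [1.2, -0.2, 0.2]
gripper_width: 0.0
finger_force: 0.0
```

```bash
python3 -c "
from h import *
for i in range(4):
    s=monitor.observe();print(s['tool_pos'],s['ft_force'],s['finger_force']);grab('side')"
```

```text
[ 540.09788998 -128.02981327  138.28517078] [ 1.15070024 -0.24517801  0.17586704] 0.0
[ 540.12002496 -128.03349353  138.11820577] [1.0438413  0.19047108 0.34760297] 0.0
[ 540.08352187 -128.01556643  137.99241478] [0.18497068 0.31030007 0.13531366] 0.0
[ 540.05721927 -128.00061802  137.89743661] [0.75862795 0.42824515 0.34979578] 0.0
```

Request:
jog_arm --pt "-0.06 -0.02 0 0" --pt "-0.06 -0.02 0 0" --pt "-0.05 -0.02 0 0" --pt "-0.04 -0.01 0 0" --pt "-0.03 0 0 0" --pt "-0.02 0 0 0" --pt "0 0 0 0" --pt "0 0 0 0"

```text
t: 17.8
tool_pos: [533.4, -126.3, 137.8]
tcp_rot: [[1.0, -0.0, -0.0], [-0.0, -1.0, 0.0], [-0.0, -0.0, -1.0]]
ft_force: [1.2, -0.3, -0.1]
gripper_width: -0.2
finger_force: 0.7
```

Request:
jog_arm --pt "0.4 0.1 0 0" --pt "0.4 0.1 0 0" --pt "0 0 -0.93 0" --pt "0 0 -0.93 0" --pt "0 0 -0.94 0" --pt "0 0 -0.94 0" --pt "-0.56 0.75 0 0" --pt "0 0 0 0" --pt "0 0 0 0" --pt "0 0 0 0" --pt "0 0 0 0"

```text
t: 18.9
tool_pos: [539.5, -149.5, 231.0]
tcp_rot: [[1.0, 0.0, -0.0], [0.0, -1.0, 0.0], [-0.0, -0.0, -1.0]]
ft_force: [-0.8, -0.4, 0.9]
gripper_width: -0.0
finger_force: 0.0
```

```bash
python3 -c "
from h import *
ang();ang()
s,d,W=wcloud('pics/w3.png')"
```

```text
[ 539.53665596 -149.51260481  231.0129676 ]
[ 513.47 -114.19] deg -126.38
[ 514.2  -114.35] deg -125.81
[ 513.88 -113.63] deg -126.38
[ 514.23 -113.96] deg -125.99
[ 539.5108729  -149.60651959  231.03566639]
[ 513.47 -114.19] deg -126.38
[ 514.2  -114.35] deg -125.81
[ 513.62 -113.91] deg -126.42
[ 514.17 -114.01] deg -126.0
```

View pics/w3.png

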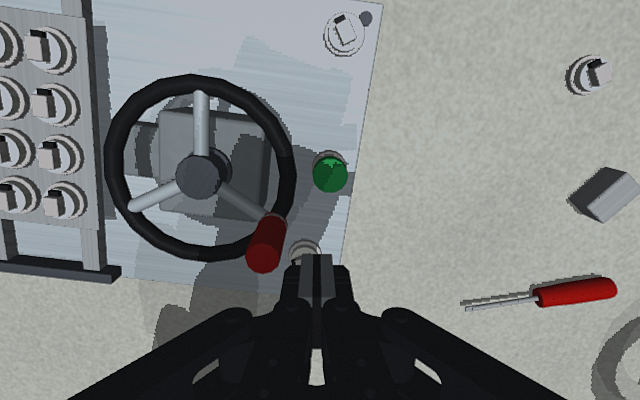

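This matches the first wrist view: handle at (264,258), tray one row further on, pot and modules where they were. I'll move the hand well clear and hand in.

Request:
jog_arm --pt "-0.5 0.8 -0.5 0" --pt "-0.5 0.9 -0.5 0" --pt "-0.5 0.9 -0.5 0" --pt "-0.5 0.9 0 0" --pt "-0.5 0.9 0 0" --pt "-0.5 0.9 0 0" --pt "0 0 0 0" --pt "0 0 0 0" --pt "0 0 0 0" --pt "0 0 0 0"

```text
t: 20.05
tool_pos: [464.9, -281.7, 268.7]
tcp_rot: [[1.0, 0.001, 0.0], [0.001, -1.0, 0.0], [0.0, -0.0, -1.0]]
ft_force: [-0.2, 0.5, 0.1]
gripper_width: -0.2
finger_force: 0.0
```

```bash
python3 -c "
from h import *
print(workorder.hand_in())"
```

```text
the job is handed in; nothing more can be done
None
```

I pushed the wheel one full clockwise turn; the handle is back within about 0.2° of its start, the tray is one row on, the loose parts in the wrist view look unmoved, the hand is clear, and the job was handed in at about 20 s (no verdict was returned).

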